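Move three buffer bottles on by one station

ROBOT

A 6-joint arm with a two-finger parallel gripper is mounted at the origin on the work surface. World frame = base frame: x ahead of the robot, y to its left, z up, the work surface at z = 0. Lengths are in mm, angles in rad, forces in N, time in s.
With the tool pointing down it reaches from about 350 to 975 mm from the base axis. Payload 7.1 kg.
Tool frame: the origin (TCP) lies at the very end of the fingers, on their centre line; the grasp point (between the pads) lies 19 mm behind it; z points along the fingers, y is the direction in which the jaws open and shut (so a half turn about z gives the same grasp; the last joint's range is limited). The gripper opens to 88 mm and grips with 3 to 60 N. Pads are 20 mm wide; open, the fingers measure 115 mm over their backs; the gripper's body (75 mm by 178 mm) begins 61 mm behind the grasp point.
Start: joints at [-1.25, 0.423, 1.63, -0, 1.089, -0.019], TCP at [208.329, -589.24, 222.675] pointing down, gripper open.
Joint ranges: [-3, 3], [-0.9, 2.11], [0.09, 2.58], [-1.31, 4.45], [0.11, 2.69], [-2.54, 2.54]. Speed limits (rad/s): [2.39, 2.39, 3.01, 3.14, 3.14, 3.14].

INTERFACE

Orientations are given as a rotation vector (axis times angle).
In Python, from workcell import * gives the robot as it stands.
- The arm moves only by the tool play_rows, never from a script. Its argument "plan" is text: rows parted by semicolons, each of 7 numbers parted by spaces: the finger opening in cm, from 0 to 8.78, then the shift along the tool's x, y, z in cm, then the turn, a rotation vector about the tool's x, y, z in degrees. A call has 1 to 20 rows; each row shifts and turns the commanded pose from where the row before left it, along the tool's axes as they then stand; what a row does not reach is not made up. A row lasts 1/8 s, in which the tool goes at most 62.5 mm and 10.7 degrees, less where a joint would pass 70% of its speed; a pose out of reach is approached as far as the arm can. A call is refused whole if a number of a shift passes 6.25 or a number of a turn 10.7, either way. A call with a gripper value outside its range is refused whole. The fingers move at their own pace and stop on an object; the grip force is fixed at half the most. Time passes only in rows, so rows that do not move let the fingers close. It gives the time, the measured TCP pose, the force and the opening at its end, in the units of the state.
- get_obs(): the state, without advancing time (a new reading comes with each control period).
- get_image(name): name is "scene" or "top"; returns a dict with "pixels" (480x640x3 uint8, red, green, blue), "range_z" (480x640 float32, mm along the optical axis (not along the pixel's ray), 0 where there is no reading), "fx", "fy", "cx", "cy" (pixels), "eye" and "attitude" of the camera in the world. Camera axes: x right, y down, z forward; pixel columns grow to the right and rows downward; lengths in mm; the calibration is good to about 2 mm. A picture is of the moment at which its call begins.
- close_job(): hands the job in, once; it reports no verdict.
The state is a dict: "t": time; "qpos": joint angles; "qvel": joint speeds; "joint_torque": joint torques, N m; "ee_pos": TCP position; "orientation": TCP orientation; "ft_force": force on the tool from outside, world axes, zero at the start; "moment": the same for the moment, N m; "width": finger opening in mm.
Only numpy, scipy, OpenCV 4.12 (cv2) and the standard library are available. Lean on these libraries where they do the work, as an engineer would, in place of code of your own. Each camera call takes 0.05 s, during which the arm holds its last target. There are 200 camera calls.

TASK

Move the three buffer bottles on by one station: the blue-capped bottle from the scale goes onto the stirrer, the red-capped one from the stirrer onto the cooling plate, and the yellow-capped one from the cooling plate onto the scale pan, each set down upright in the middle of its plate or pan and let go. All three stations are taken, so begin by parking one bottle on the empty green drip tray. Set the bottles down without dropping or tipping them, and leave the beaker, the tube rack and the timer where they stand.

Things in the scene. Friction and masses are not known exactly. Their poses are not given: they have to be found in the camera images.
- blue_bottle_mid (a point): 60 ml amber bottle, round, upright, 47 mm in diameter up to 48 mm above its underside, then a blue screw cap (39 mm in diameter, from 58 to 80 mm above the underside) and a blue stripe round its white label; 80 mm tall in all, 110 to 240 g. This point: on its axis, half-way up, 40 mm above its underside, where the straight wall can be gripped; z is up along its axis. It starts on the scale.
- red_bottle_mid (a point): 60 ml amber bottle, round, upright, 47 mm in diameter up to 48 mm above its underside, then a red screw cap (39 mm in diameter, from 58 to 80 mm above the underside) and a red stripe round its white label; 80 mm tall in all, 110 to 240 g. This point: on its axis, half-way up, 40 mm above its underside, where the straight wall can be gripped; z is up along its axis. It starts on the stirrer.
- yellow_bottle_mid (a point): 60 ml amber bottle, round, upright, 47 mm in diameter up to 48 mm above its underside, then a yellow screw cap (39 mm in diameter, from 58 to 80 mm above the underside) and a yellow stripe round its white label; 80 mm tall in all, 110 to 240 g. This point: on its axis, half-way up, 40 mm above its underside, where the straight wall can be gripped; z is up along its axis. It starts on the cooling plate.
- scale_pan (a point): Compact laboratory scale: low white housing 170 x 136 mm with a dark strip of display and keys in front, and a round bare steel pan 110 mm in diameter. This point: the middle of the pan's top surface, 42 mm above the bench. The device is fixed to the bench; x points from its controls to its back, z up. Nothing on it stands higher than this surface. The pan is rigid.
- stirrer_plate (a point): Magnetic stirrer: blue-grey housing 160 x 124 mm with two black knobs in front, and a square white plate 118 x 118 mm with a printed grey circle and cross. This point: the middle of the plate's top surface, 58 mm above the bench. The device is fixed to the bench; x points from its controls to its back, z up. Nothing on it stands higher than this surface.
- cooler_plate (a point): Cooling plate: black base 128 x 128 mm with a small control strip in front, aluminium fins and a square bare aluminium plate 116 x 116 mm with a grid of thin lines. This point: the middle of the plate's top surface, 46 mm above the bench. The device is fixed to the bench; x points from its controls to its back, z up. Nothing on it stands higher than this surface.
- tray_floor (a point): Green plastic drip tray, square, 136 x 136 mm outside, rim 4 mm thick and 14 mm above the bench, fixed to the bench, empty at the start. This point: the middle of its inner floor, 4 mm above the bench; z up.
- beaker_mid (a point): Empty clear glass beaker, loose, 54 mm across the rim, 63 mm tall, to be left alone. This point: on its axis, half-way up; z up.
- rack_mid (a point): Orange tube rack with small capped tubes, loose, 56 x 128 mm (the long side along its y), 38 mm tall, tubes up to 49 mm, to be left alone. This point: its middle, 19 mm up.
- timer_mid (a point): White upright bench timer on a dark foot, loose, 66 mm wide (along its y), about 35 mm deep with its foot, 73 mm tall, to be left alone. This point: the middle of its case, 36 mm up.

How it is judged:
By the outcome, as a careful person would: the job done as asked, in the order asked, and still so for the second after the job is handed in, with the robot touching nothing.
It also fails if it takes over 128 s, if anything falls off the work surface, if the arm or the gripper's body presses on something with over 40 N, if the wrist force passes 120 N, or if a joint passes its speed limit or range.

## Working session

There is one attempt and no reset: what is moved stays moved. The work goes in short steps, Python scripts to look and compute and a tool call to move; the robot and the scene stay as the last step left them, time stands still between calls to the robot, and variables do not carry over. Pictures are saved under pics/ and viewed, about 12 in all and at most 16, crops included, and the job is handed in when it is done.

Besides the shell and the picture viewer there is one more tool, called after "Call:" as name(argument=value, ...) on one line, values as JSON. play_rows: Moves the arm, as the interface text tells. Its arguments: {"type":"object","properties":{"plan":{"type":"string"}},"required":["plan"]}

```bash
mkdir -p pics; ls; python3 - <<'E'
from workcell import *
import cv2,numpy as np
for n in("scene","top"):
    im=get_image(n); cv2.imwrite(f"pics/{n}0.png",im["pixels"][:,:,::-1]); np.save(f"pics/{n}0.npy",im,allow_pickle=True)
    print(n,{k:im[k] for k in("fx","fy","cx","cy","eye","attitude")})
print(get_obs())
E
```

```text
pics
scene {'fx': 563.7685368612534, 'fy': 563.7685368612534, 'cx': 316.27062339794617, 'cy': 248.29316223439415, 'eye': array([1564.90283891, -253.68229239,  848.66006433]), 'attitude': array([-1.78569379, -1.41779008,  0.71772755])}
top {'fx': 552.2617508170298, 'fy': 552.2617508170298, 'cx': 323.6873728621506, 'cy': 236.72147423361832, 'eye': array([ 345.23644616,   10.51822945, 1243.0893664 ]), 'attitude': array([-2.12901629,  2.12405381, -0.17343665])}
{'t': 0.1, 'qpos': array([-1.25001081e+00,  4.23726582e-01,  1.63058955e+00,  1.28634209e-05,
        1.08860257e+00, -1.90036530e-02]), 'qvel': array([-0.00104118, -0.00139559, -0.00176695, -0.00047174,  0.00030256,
       -0.00114396]), 'joint_torque': array([ 1.10083060e-03, -5.45608985e+01, -2.74325734e+01,  6.45272154e-02,
        1.87844055e-02, -3.03282638e-05]), 'ee_pos': array([ 208.17629257, -588.7921194 ,  222.01249663]), 'orientation': array([-3.09506965e+00, -5.30944427e-01,  2.95292763e-04]), 'ft_force': array([ 0.01441264, -0.05467435, -0.46969586]), 'moment': array([-0.03209691,  0.00880026, -0.02494259]), 'width': 87.55122681673285}
```

View pics/scene0.png

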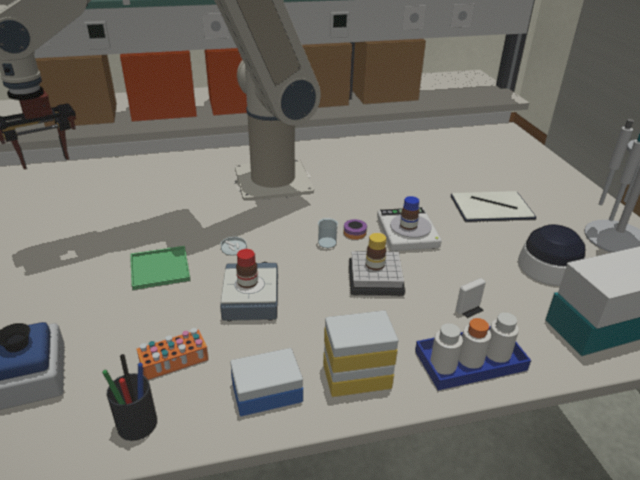

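View pics/top0.png

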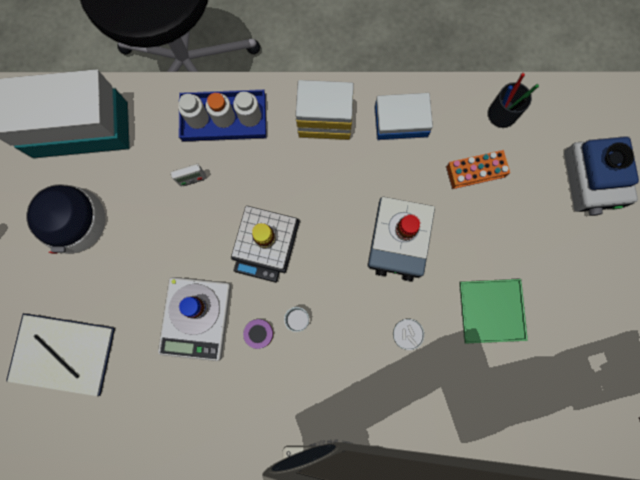

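The scene view shows red (247,268) on the stirrer, yellow (376,252) on the cooler, blue (410,215) on the scale and the tray at (160,267). In the top view they are at (409,226), (262,234) and (190,307), with the tray centre at (493,311), the beaker at (298,319), the rack at (480,168) and the timer at (188,175). Image up is +x and left is +y. My plan is to park red on the tray, then move blue to the stirrer, yellow to the scale and red to the cooler.

```bash
cat > h.py <<'E'
import numpy as np, cv2
from scipy.spatial.transform import Rotation as R
def cam(im): return R.from_rotvec(im["attitude"]).as_matrix(), np.array(im["eye"])
def ray(im,uv,z):
    M,e=cam(im); uv=np.atleast_2d(uv).astype(float)
    d=np.c_[(uv[:,0]-im["cx"])/im["fx"],(uv[:,1]-im["cy"])/im["fy"],np.ones(len(uv))]@M.T
    return e+d*((z-e[2])/d[:,2])[:,None]
def cloud(im):
    M,e=cam(im); v,u=np.mgrid[0:480,0:640]; r=im["range_z"]
    return np.stack([(u-im["cx"])/im["fx"]*r,(v-im["cy"])/im["fy"]*r,r],-1)@M.T+e
HSV={"blue":((112,150,50),(128,255,255)),"red":((174,150,60),(180,255,255)),"red2":((0,170,60),(4,255,255)),"yellow":((22,150,80),(32,255,255)),"green":((55,100,50),(80,255,255))}
def mask(im,c):
    h=cv2.cvtColor(im["pixels"],cv2.COLOR_RGB2HSV); m=cv2.inRange(h,*HSV[c])
    if c=="red": m|=cv2.inRange(h,*HSV["red2"])
    return m
E
python3 - <<'E'
from h import *
top=np.load("pics/top0.npy",allow_pickle=True).item(); sc=np.load("pics/scene0.npy",allow_pickle=True).item()
P=cloud(top); Q=cloud(sc)
# depth plane check: bench
print("bench z", np.median(P[250:290,330:360,2]),np.median(Q[300:310,295:310,2]))
px={"blue":(190,307,42,193,308),"red":(409,226,58,405,228),"yellow":(262,234,46,267,240)}
for c,(u,v,h,pu,pv) in px.items():
    for n,im,C in(("top",top,P),("scene",sc,Q)):
        m=mask(im,c)>0
        s=m&(C[...,2]>h+55)&(C[...,2]<h+90)&(im["range_z"]>0)&(np.hypot(C[...,0]-P[v,u,0],C[...,1]-P[v,u,1])<60)
        X=C[s]; t=s&(C[...,2]>h+76)
        T=C[t]; (cx,cy),r=cv2.minEnclosingCircle(T[:,:2].astype(np.float32))
        uv=np.argwhere(t)[:,::-1]
        print(c,n,len(X),len(T),"topz",np.median(T[:,2]).round(1),"enclosing",round(cx,1),round(cy,1),round(r,1),"med",np.median(T,0).round(1))
    # plate by height
    H=(abs(P[...,2]-h)<5)&(np.hypot(P[...,0]-P[pv,pu,0],P[...,1]-P[pv,pu,1])<130)
    n,l,st,_=cv2.connectedComponentsWithStats(H.astype(np.uint8)); k=1+np.argmax(st[1:,4]); m=l==k
    uv=np.argwhere(m)[:,::-1]; hull=cv2.convexHull(uv.astype(np.float32))[:,0]
    W=ray(top,hull,h)[:,:2].astype(np.float32)
    print("  plate z",np.median(P[m][:,2]).round(1),"rect",cv2.minAreaRect(W),"circ",cv2.minEnclosingCircle(W))
m=mask(top,"green"); n,l,st,_=cv2.connectedComponentsWithStats(m); k=1+np.argmax(st[1:,4])
hull=cv2.convexHull(np.argwhere(l==k)[:,::-1].astype(np.float32))[:,0]
print("tray",cv2.minAreaRect(ray(top,hull,14)[:,:2].astype(np.float32)))
for n,u,v in(("beaker",298,319),("rack",480,168),("timer",188,175)): print(n,ray(top,(u,v),40).round(0))
for i,(n,im) in enumerate((("top",top),("scene",sc))):
  w=[(170,270,300,220),(320,220,140,120)] 
c=[top["pixels"][190:370,150:330],top["pixels"][150:330,350:530]]
cv2.imwrite("pics/c1.png",cv2.resize(np.hstack(c),(800,400),interpolation=cv2.INTER_CUBIC)[:,:,::-1])
E
```

```text
bench z 0.03420548626820619 -0.4868456916083801
blue top 311 257 topz 122.2 enclosing 398.4 295.4 18.7 med [398.2 295.1 122.2]
blue scene 76 75 topz 122.0 enclosing 403.3 290.9 18.4 med [403.8 290.  122. ]
  plate z 42.3 rect ((397.15557861328125, 304.3043518066406), (109.77821350097656, 106.36639404296875), 2.070549726486206) circ ((397.03192138671875, 304.4842834472656), 55.02010726928711)
red top 303 247 topz 137.5 enclosing 564.9 -153.5 18.9 med [ 565.3 -153.7  137.5]
red scene 116 116 topz 137.5 enclosing 572.6 -158.8 18.1 med [ 571.4 -158.8  137.5]
  plate z 57.8 rect ((574.382080078125, -150.92352294921875), (117.76248931884766, 117.94172668457031), 79.2922592163086) circ ((573.7334594726562, -151.1566619873047), 81.4222640991211)
yellow top 293 243 topz 126.2 enclosing 550.1 150.7 18.9 med [549.7 151.  126.2]
yellow scene 135 108 topz 125.6 enclosing 556.7 146.3 18.7 med [556.8 146.7 125.6]
  plate z 46.1 rect ((554.3048095703125, 155.4254150390625), (116.27303314208984, 115.98839569091797), 75.78831481933594) circ ((554.0269165039062, 154.82864379882812), 80.58708953857422)
tray ((395.3368835449219, -349.08837890625), (131.66270446777344, 133.2964630126953), 2.736997365951538)
beaker [[375.  78.  40.]]
rack [[ 713. -329.   40.]]
timer [[696. 330.  40.]]
```

View pics/c1.png

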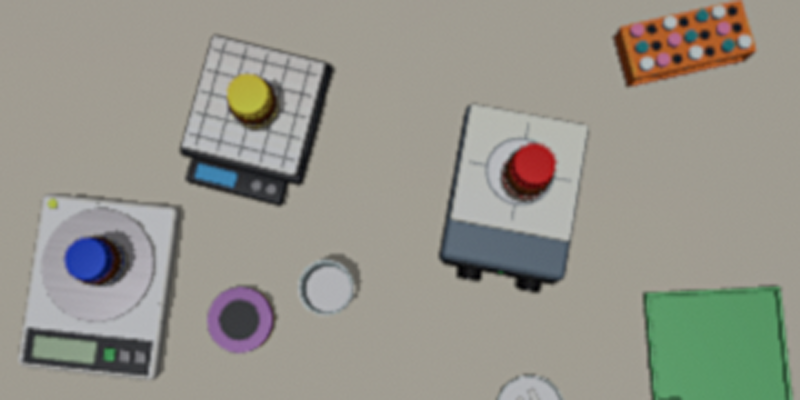

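Call:
play_rows(plan="8.78 0 0 0 0 0 9.73; 8.78 0 0 0 0 0 9.73; 8.78 2 -2.3 0 0 0 0; 8.78 3.6 -4.3 0 0 0 0; 8.78 3.6 -4.3 0 0 0 0; 8.78 3.6 -4.3 0 0 0 0; 8.78 3.6 -4.3 0 0 0 0; 8.78 3.6 -4.3 0 0 0 0; 8.78 3.6 -4.3 0 0 0 0; 8.78 3.6 -4.3 0 0 0 0; 8.78 3.6 -4.3 0 0 0 0; 8.78 3.6 -4.3 0 0 0 0; 8.78 1.6 -2 0 0 0 0; 8.78 0 0 0 0 0 0")

```text
t: 1.85
ee_pos: [568.9, -157.7, 222.2]
orientation: [-3.141, -0.005, 0.001]
ft_force: [-0.3, 0.1, 0.0]
width: 87.8
```

```bash
python3 - <<'E'
from workcell import *
from h import *
o=get_obs(); print(o["t"],o["ee_pos"],o["orientation"],o["qpos"],o["width"])
for n in("scene","top"):
    im=get_image(n); np.save(f"pics/{n}1.npy",im,allow_pickle=True)
im=np.load("pics/scene1.npy",allow_pickle=True).item()
c=im["pixels"][130:290,150:350]; c2=np.load("pics/top1.npy",allow_pickle=True).item()["pixels"][150:310,330:530]
cv2.imwrite("pics/c2.png",cv2.resize(np.vstack([c,c2])[:,:,::-1],None,fx=1.85,fy=1.85,interpolation=cv2.INTER_CUBIC))
M,e=cam(im)
for s in(44,-44,57,-57):
    p=(o["ee_pos"]+np.array([0,s,0])-e)@M; print(s,p[0]/p[2]*im["fx"]+im["cx"],p[1]/p[2]*im["fy"]+im["cy"])
C=cloud(im); d=(abs(C[...,2]-o["ee_pos"][2])<15)&(np.hypot(C[...,0]-o["ee_pos"][0],C[...,1]-o["ee_pos"][1])<90)
for sgn in(1,-1):
    F=C[d&(sgn*(C[...,1]-o["ee_pos"][1])>0)]; print(len(F),np.percentile(F,[2,50,98],axis=0).round(1) if len(F) else "")
E
```

```text
1.85 [ 568.89338415 -157.65898953  222.20217069] [-3.14139988e+00 -4.90126510e-03  9.25899673e-04] [-2.90513137e-01  3.73444886e-01  1.70861840e+00  1.26994798e-05
  1.06014825e+00  1.27715655e+00] 87.82800203472176
44 264.39264307774505 217.52296108573938
-44 222.05222792222753 222.26654007243238
57 270.53961482469447 216.8342893780217
-57 215.68739042186286 222.9796202184241
36 [[ 562.2 -115.5  222.3]
 [ 579.3 -112.1  229.9]
 [ 584.2 -107.6  237. ]]
29 [[ 574.2 -211.9  223.3]
 [ 581.5 -208.4  231.5]
 [ 584.8 -204.   236.8]]
```

View pics/c2.png

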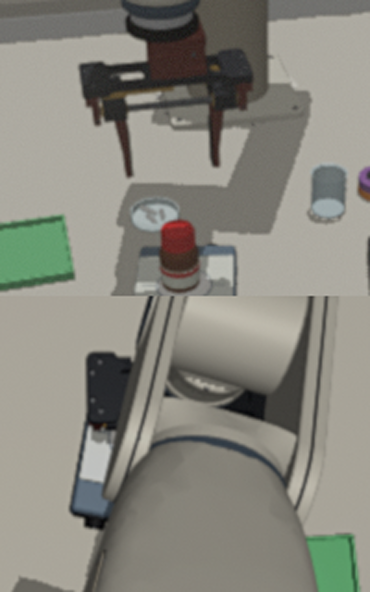

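The fingers in the scene depth sit about +3 mm in x and −2.3 mm in y from the measured TCP. The truth is therefore about midway between the two cameras, and I correct the top-view positions by (+3.2, −2.4). Now I descend on red.

Call:
play_rows(plan="8.78 0 -0.17 2 0 0 0; 8.78 0 0 3 0 0 0; 8.78 0 0 3 0 0 0; 8.78 0 0 3 0 0 0; 8.78 0 0 2 0 0 0; 8.78 0 0 1.3 0 0 0; 8.78 0 0 0 0 0 0; 3 0 0 0 0 0 0; 3 0 0 0 0 0 0; 3 0 0 0 0 0 0; 3 0 0 0 0 0 0; 3 0 0 0 0 0 0; 3 0 0 0 0 0 0; 3 0 0 0 0 0 0; 3 0 0 0 0 0 0")

```text
t: 3.82
ee_pos: [568.4, -157.4, 79.9]
orientation: [-3.142, -0.0, -0.0]
ft_force: [-1.3, 1.6, 5.0]
width: 46.4
```

Call:
play_rows(plan="3 0 0 -1 0 0 0; 3 0 0 -2 0 0 0; 3 0 0 -3 0 0 0; 3 0 0 -3 0 0 0; 3 0 0 -1.5 0 0 0; 3 -0.8 0.9 0 0 0 0; 3 -1.8 2 0 0 0 0; 3 -1.8 2.1 0 0 0 0; 3 -1.8 2.1 0 0 0 0; 3 -1.8 2.1 0 0 0 0; 3 -1.8 2.1 0 0 0 0; 3 -1.8 2.1 0 0 0 0; 3 -1.8 2.1 0 0 0 0; 3 -1.8 2 0 0 0 0; 3 -1.2 1.5 0 0 0 0; 3 -0.6 0.5 0 0 0 0; 3 0 0 0 0 0 0; 3 0 0 0 0 0 0")

```text
t: 6.08
ee_pos: [398.6, -352.1, 184.6]
orientation: [-3.141, -0.001, -0.0]
ft_force: [-0.3, -0.0, -1.3]
width: 46.8
```

```bash
cat > look.py <<'E'
import sys; from workcell import *; from h import *
# usage: look.py name x0 y0 x1 y1 : crop of scene, prints cap tops seen by top & scene (bias-corrected)
H={"blue":42,"red":58,"yellow":46}
o=get_obs(); print(o["t"],o["ee_pos"].round(1),o["ft_force"].round(1),o["width"])
for n,b in(("top",(3.2,-2.4)),("scene",(-3.2,2.4))):
    im=get_image(n); C=cloud(im)
    if n==sys.argv[1]:
        x0,y0,x1,y1=map(int,sys.argv[3:7]); c=im["pixels"][y0:y1,x0:x1,::-1]
        cv2.imwrite(f"pics/{sys.argv[2]}.png",cv2.resize(c,None,fx=3,fy=3,interpolation=cv2.INTER_CUBIC))
    for c in H:
        m=(mask(im,c)>0)&(im["range_z"]>0)&(C[...,2]>20)&(C[...,0]<660)
        if m.sum()<20: print(n,c,"hidden"); continue
        z=np.percentile(C[m][:,2],95); T=C[m&(C[...,2]>z-4)]
        (x,y),r=cv2.minEnclosingCircle(T[:,:2].astype(np.float32)); print(n,c,len(T),"xy",round(x+b[0],1),round(y+b[1],1),"r",round(r,1),"z",round(float(np.median(T[:,2])),1))
E
python3 look.py scene c3 80 130 300 330
```

```text
6.075 [ 398.6 -352.1  184.6] [-0.3 -0.  -1.3] 46.75273142580605
top blue 165 xy 401.7 292.5 r 18.6 z 123.3
top red hidden
top yellow 153 xy 552.6 147.7 r 18.5 z 127.2
scene blue 56 xy 401.1 293.4 r 18.1 z 122.0
scene red 54 xy 399.4 -352.1 r 17.5 z 242.4
scene yellow 100 xy 552.8 150.3 r 18.0 z 125.8
```

View pics/c3.png

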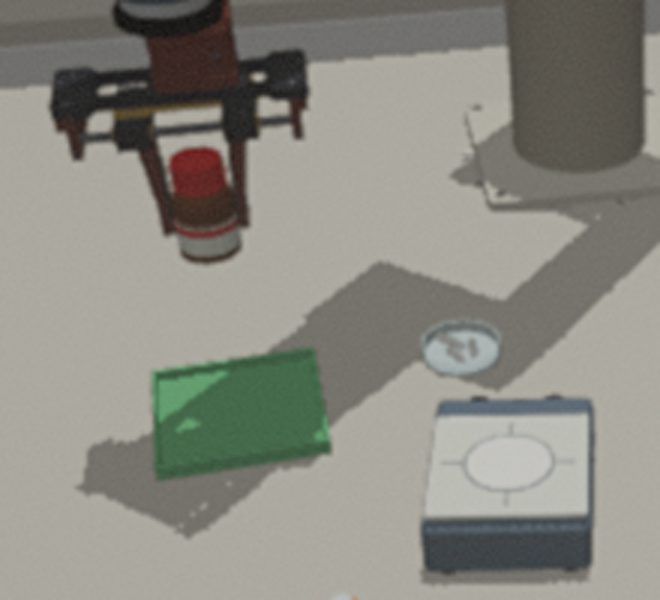

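The crop shows red held upright over the tray; its cap measures (399, −352), in line with the TCP. Now I lower it.

Call:
play_rows(plan="3 0 0 1 0 0 0; 3 0 0 2.5 0 0 0; 3 0 0 3 0 0 0; 3 0 0 3 0 0 0; 3 0 0 3 0 0 0; 3 0 0 1.5 0 0 0; 3 0 0 0.8 0 0 0; 3 0 0 0.4 0 0 0; 3 0 0 0.3 0 0 0; 3 0 0 0.2 0 0 0; 3 0 0 0 0 0 0; 3 0 0 0 0 0 0")

```text
t: 7.68
ee_pos: [398.4, -352.6, 27.9]
orientation: [3.141, 0.0, 0.001]
ft_force: [-0.3, -0.4, -0.4]
width: 46.5
```

Call:
play_rows(plan="3 0 0 0.1 0 0 0; 3 0 0 0.05 0 0 0; 3 0 0 0 0 0 0; 3 0 0 0 0 0 0")

```text
t: 8.18
ee_pos: [398.3, -352.5, 26.2]
orientation: [-3.142, -0.0, 0.0]
ft_force: [1.3, 0.2, -2.1]
width: 46.6
```

Call:
play_rows(plan="3 0 0 0.05 0 0 0; 3 0 0 0.05 0 0 0; 3 0 0 0 0 0 0; 3 0 0 0 0 0 0")

```text
t: 8.68
ee_pos: [398.3, -352.6, 25.9]
orientation: [3.141, 0.0, 0.0]
ft_force: [-1.9, 2.0, 6.9]
width: 46.7
```

Call:
play_rows(plan="5.5 0 0 0 0 0 0; 7 0 0 0 0 0 0; 8.78 0 0 0 0 0 0; 8.78 0 0 0 0 0 0; 8.78 0 0 -1.5 0 0 0; 8.78 0 0 -4 0 0 0; 8.78 0 0 -6 0 0 0; 8.78 0 0 -5 0 0 0; 8.78 0 0 -1 0 0 0")

```text
t: 9.8
ee_pos: [399.8, -353.9, 204.7]
orientation: [3.136, 0.0, 0.009]
ft_force: [-0.3, -1.0, 0.2]
width: 88.0
```

Call:
play_rows(plan="8.78 0 -2 0 0 0 0; 8.78 0 -4 0 0 0 0; 8.78 0 -5.5 0 0 0 0; 8.78 0 -5.5 0 0 0 0; 8.78 0 -5.5 0 0 0 0; 8.78 0 -5.5 0 0 0 0; 8.78 0 -5.5 0 0 0 0; 8.78 0 -5.5 0 0 0 0; 8.78 0 -5.5 0 0 0 0; 8.78 0 -5.5 0 0 0 0; 8.78 0 -5.5 0 0 0 0; 8.78 0 -4.5 0 0 0 0; 8.78 0 -3 0 0 0 0; 8.78 0 -1.5 0 0 0 0; 8.78 0 0 0 0 0 0; 8.78 0 0 0 0 0 0")

```text
t: 11.8
ee_pos: [397.5, 291.3, 199.6]
orientation: [3.14, -0.001, -0.002]
ft_force: [-0.6, -0.4, 0.1]
width: 87.6
```

```bash
python3 look.py scene c4 80 130 460 330; python3 -c "
from workcell import *;print(get_obs()['orientation'],get_obs()['qpos'])"
```

```text
11.8 [397.5 291.3 199.6] [-0.6 -0.4  0.1] 87.5911558882063
top blue 11 xy 394.7 245.1 r 11.6 z 306.6
top red 156 xy 399.3 -350.8 r 18.9 z 84.4
top yellow 162 xy 552.2 148.0 r 18.9 z 127.1
scene blue 52 xy 399.1 292.4 r 17.1 z 121.7
scene red 79 xy 398.6 -351.4 r 18.2 z 83.8
scene yellow 105 xy 552.4 149.2 r 18.5 z 125.9
[ 3.14111578e+00 -1.78519794e-03 -7.92380635e-04] [ 6.07813776e-01  2.61531593e-01  1.93463991e+00 -1.26313523e-04
  9.46107363e-01  2.17982068e+00]
```

View pics/c4.png

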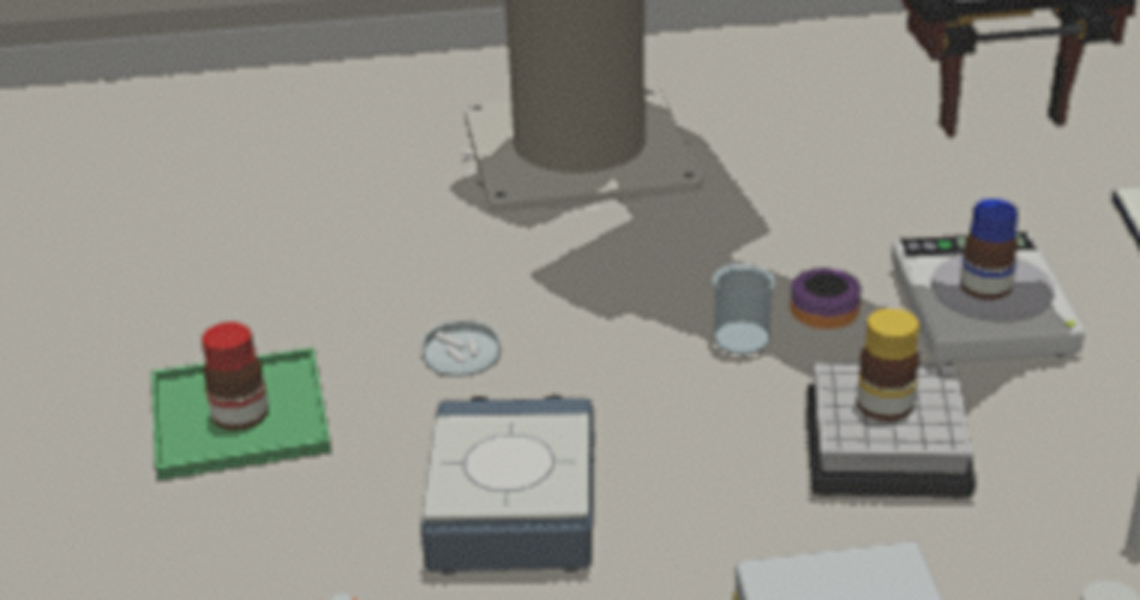

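Red stands upright in the tray, cap at about (399, −351). The gripper is above blue, so now I grip it.

Call:
play_rows(plan="8.78 0.35 -0.17 2 0 0 0; 8.78 0 0 3 0 0 0; 8.78 0 0 3 0 0 0; 8.78 0 0 3 0 0 0; 8.78 0 0 1.6 0 0 0; 8.78 0 0 1 0 0 0; 8.78 0 0 0 0 0 0; 3 0 0 0 0 0 0; 3 0 0 0 0 0 0; 3 0 0 0 0 0 0; 3 0 0 0 0 0 0; 3 0 0 0 0 0 0; 3 0 0 0 0 0 0; 3 0 0 0 0 0 0; 3 0 0 0 0 0 0")

```text
t: 13.78
ee_pos: [401.7, 294.3, 64.3]
orientation: [-3.141, -0.0, -0.0]
ft_force: [-0.9, -0.1, 5.7]
width: 46.7
```

Call:
play_rows(plan="3 0 0 -1 0 0 0; 3 0 0 -2 0 0 0; 3 0 0 -3 0 0 0; 3 0 0 -3 0 0 0; 3 0 0 -3 0 0 0; 3 0 0 -1.5 0 0 0; 3 0 0 -0.5 0 0 0; 3 0 0 0 0 0 0")

```text
t: 14.78
ee_pos: [401.4, 293.9, 203.7]
orientation: [3.141, 0.0, -0.001]
ft_force: [-0.8, -0.2, -2.8]
width: 46.7
```

Call:
play_rows(plan="3 0.6 1.5 0 0 0 0; 3 1 2.5 0 0 0 0; 3 1.2 3 0 0 0 0; 3 1.2 3 0 0 0 0; 3 1.2 3 0 0 0 0; 3 1.2 3 0 0 0 0; 3 1.2 3 0 0 0 0; 3 1.2 3 0 0 0 0; 3 1.2 3 0 0 0 0; 3 1.2 3 0 0 0 0; 3 1.2 3 0 0 0 0; 3 1.2 3 0 0 0 0; 3 1.2 3 0 0 0 0; 3 1.2 3 0 0 0 0; 3 1 2.5 0 0 0 0; 3 0.6 1.5 0 0 0 0; 3 0 0.8 0 0 0 0; 3 0 0 0 0 0 0; 3 0 0 0 0 0 0")

```text
t: 17.15
ee_pos: [577.4, -153.1, 204.1]
orientation: [-3.141, -0.001, 0.001]
ft_force: [0.5, -0.1, -1.1]
width: 46.4
```

```bash
python3 look.py scene c5 130 110 330 310
```

```text
17.15 [ 577.4 -153.1  204.1] [ 0.5 -0.1 -1.1] 46.359662487866856
top blue hidden
top red 99 xy 387.8 -262.1 r 108.6 z 84.7
top yellow 141 xy 552.1 148.5 r 18.5 z 127.4
scene blue 127 xy 576.7 -153.0 r 18.5 z 261.4
scene red 77 xy 399.3 -351.3 r 17.0 z 84.0
scene yellow 100 xy 553.4 148.9 r 19.2 z 125.6
```

View pics/c5.png

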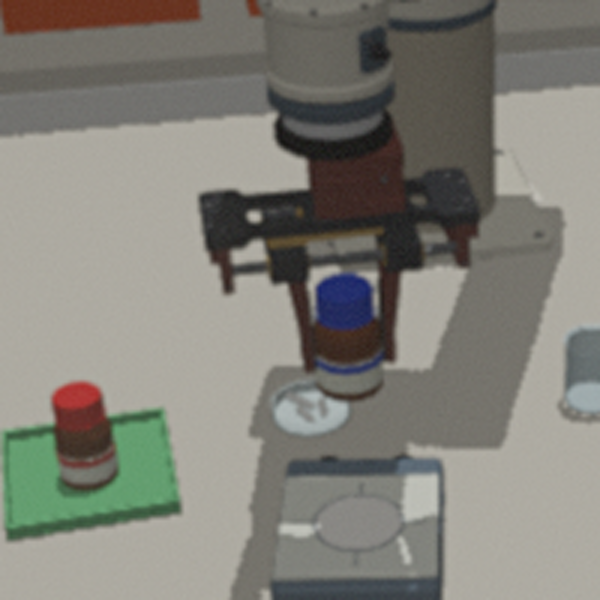

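Blue is upright over the stirrer, at (577, −153) against a target of (577.4, −153.4). Lowering.

Call:
play_rows(plan="3 0 0 1 0 0 0; 3 0 0 2.5 0 0 0; 3 0 0 3 0 0 0; 3 0 0 2.7 0 0 0; 3 0 0 1.5 0 0 0; 3 0 0 0.8 0 0 0; 3 0 0 0.4 0 0 0; 3 0 0 0.2 0 0 0; 3 0 0 0.1 0 0 0; 3 0 0 0 0 0 0; 3 0 0 0 0 0 0")

```text
t: 18.62
ee_pos: [577.9, -153.8, 82.5]
orientation: [3.141, 0.0, 0.001]
ft_force: [-0.1, 0.2, -1.0]
width: 46.4
```

Call:
play_rows(plan="3 0 0 0.1 0 0 0; 3 0 0 0.07 0 0 0; 3 0 0 0.05 0 0 0; 3 0 0 0.05 0 0 0; 3 0 0 0 0 0 0; 3 0 0 0 0 0 0")

```text
t: 19.38
ee_pos: [577.8, -153.8, 80.4]
orientation: [3.142, 0.0, 0.0]
ft_force: [-2.8, 0.9, 8.1]
width: 46.7
```

Call:
play_rows(plan="5.5 0 0 0 0 0 0; 7 0 0 0 0 0 0; 8.78 0 0 0 0 0 0; 8.78 0 0 0 0 0 0; 8.78 0 0 -1.5 0 0 0; 8.78 0 0 -4 0 0 0; 8.78 0 0 -5 0 0 0; 8.78 0 0 -1.5 0 0 0; 8.78 0 -2 0 0 0 0; 8.78 -0.5 -4 0 0 0 0; 8.78 -0.5 -5 0 0 0 0; 8.78 -0.5 -5 0 0 0 0; 8.78 -0.5 -5 0 0 0 0; 8.78 -0.5 -5 0 0 0 0; 8.78 0 -3 0 0 0 0; 8.78 0 -1.3 0 0 0 0; 8.78 0 0 0 0 0 0; 8.78 0 0 0 0 0 0")

```text
t: 21.62
ee_pos: [552.4, 148.4, 198.9]
orientation: [3.141, -0.001, -0.002]
ft_force: [-0.1, 0.6, 0.6]
width: 87.5
```

```bash
python3 look.py scene c6 130 110 460 310
```

```text
21.625 [552.4 148.4 198.9] [-0.1  0.6  0.6] 87.5222563096117
top blue 155 xy 576.5 -153.4 r 18.3 z 138.9
top red 160 xy 400.2 -351.2 r 18.4 z 84.1
top yellow hidden
scene blue 104 xy 576.4 -155.5 r 19.6 z 138.0
scene red 66 xy 399.9 -352.1 r 17.5 z 84.5
scene yellow 86 xy 552.2 148.6 r 18.8 z 126.0
```

View pics/c6.png

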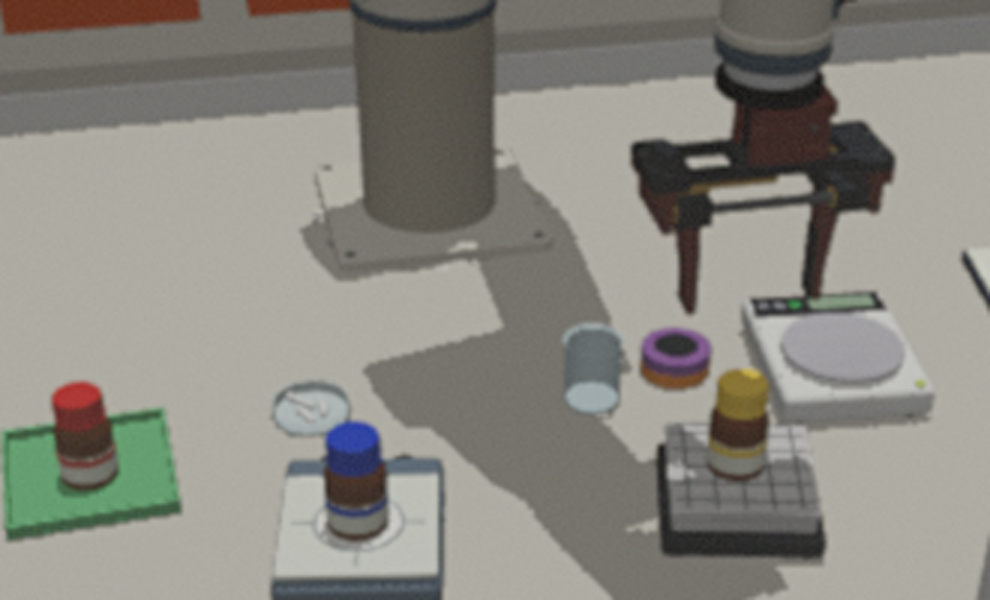

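Blue stands within about 1 mm of the stirrer's middle. Now I grip yellow.

Call:
play_rows(plan="8.78 0 0 2 0 0 0; 8.78 0 0 3 0 0 0; 8.78 0 0 3 0 0 0; 8.78 0 0 2.7 0 0 0; 8.78 0 0 1.5 0 0 0; 8.78 0 0 0.8 0 0 0; 8.78 0 0 0 0 0 0; 3 0 0 0 0 0 0; 3 0 0 0 0 0 0; 3 0 0 0 0 0 0; 3 0 0 0 0 0 0; 3 0 0 0 0 0 0; 3 0 0 0 0 0 0; 3 0 0 0 0 0 0; 3 0 0 0 0 0 0")

```text
t: 23.6
ee_pos: [552.8, 149.3, 69.6]
orientation: [-3.141, -0.0, -0.0]
ft_force: [-1.4, -0.1, 3.2]
width: 46.6
```

Call:
play_rows(plan="3 0 0 -1 0 0 0; 3 0 0 -2 0 0 0; 3 0 0 -3 0 0 0; 3 0 0 -3 0 0 0; 3 0 0 -1.5 0 0 0; 3 0 0 -0.5 0 0 0; 3 0 0 0 0 0 0")

```text
t: 24.48
ee_pos: [552.4, 149.1, 179.0]
orientation: [3.141, 0.0, -0.001]
ft_force: [-0.2, -0.6, -2.0]
width: 46.5
```

Call:
play_rows(plan="3 -0.8 -0.8 0 0 0 0; 3 -1.6 -1.6 0 0 0 0; 3 -2 -2 0 0 0 0; 3 -2 -2 0 0 0 0; 3 -2 -2 0 0 0 0; 3 -2 -2 0 0 0 0; 3 -2 -2 0 0 0 0; 3 -1.6 -1.6 0 0 0 0; 3 -0.8 -0.8 0 0 0 0; 3 -0.4 -0.5 0 0 0 0; 3 0 0 0 0 0 0; 3 0 0 0 0 0 0")

```text
t: 25.98
ee_pos: [401.0, 301.9, 179.4]
orientation: [3.142, -0.001, 0.0]
ft_force: [-0.1, -0.2, -2.1]
width: 46.6
```

```bash
python3 look.py scene c7 330 110 480 310
```

```text
25.975 [401.  301.9 179.4] [-0.1 -0.2 -2.1] 46.581068898210525
top blue 149 xy 576.4 -153.7 r 18.1 z 139.0
top red 156 xy 399.6 -350.3 r 18.7 z 85.0
top yellow hidden
scene blue 115 xy 575.6 -153.7 r 19.3 z 137.8
scene red 69 xy 399.6 -351.7 r 17.4 z 84.1
scene yellow 83 xy 403.6 301.4 r 18.9 z 235.4
```

View pics/c7.png

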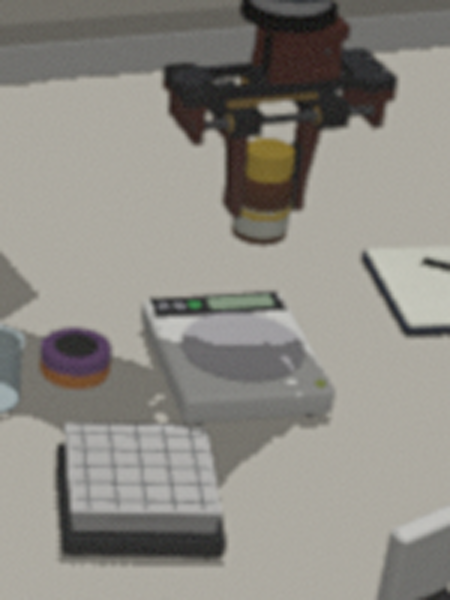

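Yellow hangs upright over the scale, about 2 mm far in x. I correct that and lower it.

Call:
play_rows(plan="3 -0.15 0 1 0 0 0; 3 0 0 2.5 0 0 0; 3 0 0 3 0 0 0; 3 0 0 2 0 0 0; 3 0 0 1.3 0 0 0; 3 0 0 0.8 0 0 0; 3 0 0 0.4 0 0 0; 3 0 0 0.2 0 0 0; 3 0 0 0 0 0 0; 3 0 0 0 0 0 0")

```text
t: 27.32
ee_pos: [399.4, 302.4, 67.9]
orientation: [-3.141, -0.0, -0.001]
ft_force: [-0.7, -0.7, -0.9]
width: 46.7
```

Call:
play_rows(plan="3 0 0 0.07 0 0 0; 3 0 0 0.05 0 0 0; 3 0 0 0 0 0 0; 3 0 0 0 0 0 0")

```text
t: 27.82
ee_pos: [399.2, 302.2, 66.3]
orientation: [3.142, 0.0, -0.0]
ft_force: [-0.3, 1.0, -2.0]
width: 46.4
```

Call:
play_rows(plan="3 0 0 0.05 0 0 0; 3 0 0 0.05 0 0 0; 3 0 0 0.04 0 0 0; 3 0 0 0 0 0 0; 3 0 0 0 0 0 0")

```text
t: 28.45
ee_pos: [399.2, 302.2, 65.6]
orientation: [-3.142, -0.0, -0.0]
ft_force: [-2.6, -2.4, 9.2]
width: 46.5
```

Call:
play_rows(plan="5.5 0 0 0 0 0 0; 7 0 0 0 0 0 0; 8.78 0 0 0 0 0 0; 8.78 0 0 0 0 0 0; 8.78 0 0 -1.5 0 0 0; 8.78 0 0 -4 0 0 0; 8.78 0 0 -5 0 0 0; 8.78 0 0 -2.5 0 0 0; 8.78 0 0 -0.5 0 0 0")

```text
t: 29.58
ee_pos: [400.1, 302.9, 202.4]
orientation: [-3.139, -0.0, -0.006]
ft_force: [0.3, 0.9, -0.2]
width: 88.0
```

Call:
play_rows(plan="8.78 0 2 0 0 0 0; 8.78 0 4 0 0 0 0; 8.78 0 5.5 0 0 0 0; 8.78 0 5.5 0 0 0 0; 8.78 0 5.5 0 0 0 0; 8.78 0 5.5 0 0 0 0; 8.78 0 5.5 0 0 0 0; 8.78 0 5.5 0 0 0 0; 8.78 0 5.5 0 0 0 0; 8.78 0 5.5 0 0 0 0; 8.78 0 5.5 0 0 0 0; 8.78 0 4.9 0 0 0 0; 8.78 0 3 0 0 0 0; 8.78 0 2 0 0 0 0; 8.78 0 0 0 0 0 0; 8.78 0 0 0 0 0 0")

```text
t: 31.58
ee_pos: [398.7, -350.7, 199.4]
orientation: [-3.14, -0.001, 0.002]
ft_force: [0.1, -0.8, 0.5]
width: 88.0
```

```bash
python3 look.py top c8 140 190 340 370
```

```text
31.575 [ 398.7 -350.7  199.4] [ 0.1 -0.8  0.5] 87.95671963467309
top blue 182 xy 576.5 -152.8 r 19.0 z 138.3
top red hidden
top yellow 164 xy 400.7 299.4 r 18.3 z 123.3
scene blue 131 xy 575.3 -152.6 r 19.1 z 137.6
scene red hidden
scene yellow 61 xy 399.2 299.7 r 18.0 z 121.8
```

View pics/c8.png

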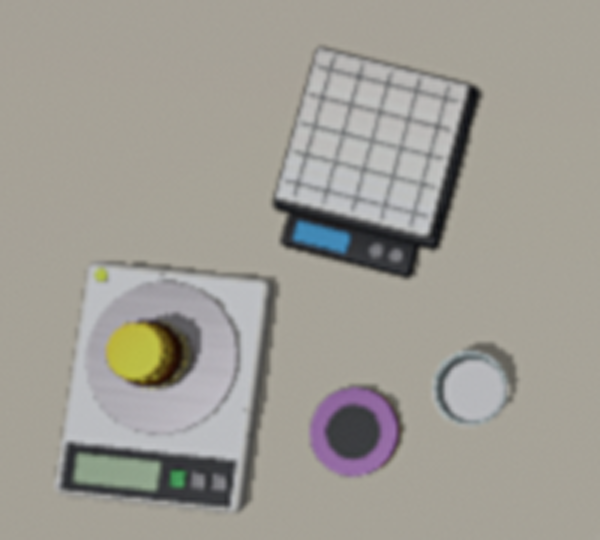

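Yellow stands upright in the pan, about 2.5 mm from its middle. Red wasn't detected, probably because of shadow, so I look before gripping.

```bash
python3 look.py scene c9 80 110 280 310 | head -1
```

```text
31.675 [ 399.2 -350.6  199.7] [0.8 1.  0.2] 87.831675068983
```

View pics/c9.png

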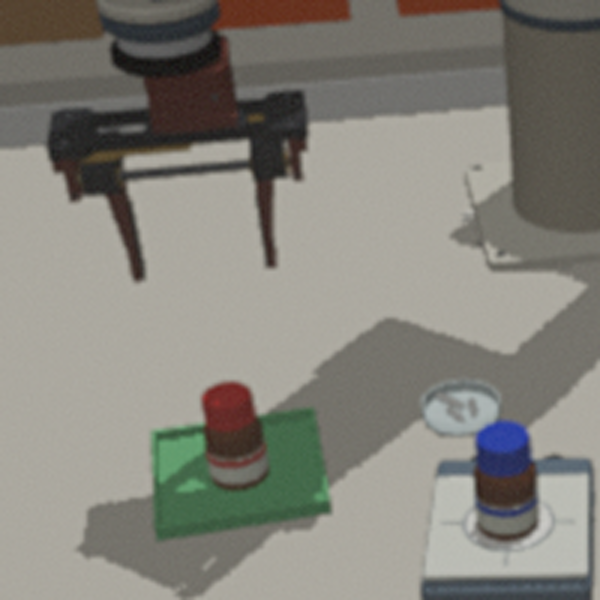

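Red is upright and only shaded by the arm. Gripping it.

Call:
play_rows(plan="8.78 0 0.1 2 0 0 0; 8.78 0 0 4 0 0 0; 8.78 0 0 4 0 0 0; 8.78 0 0 3.5 0 0 0; 8.78 0 0 2 0 0 0; 8.78 0 0 1.2 0 0 0; 8.78 0 0 0.6 0 0 0; 8.78 0 0 0 0 0 0; 3 0 0 0 0 0 0; 3 0 0 0 0 0 0; 3 0 0 0 0 0 0; 3 0 0 0 0 0 0; 3 0 0 0 0 0 0; 3 0 0 0 0 0 0; 3 0 0 0 0 0 0; 3 0 0 0 0 0 0")

```text
t: 33.78
ee_pos: [399.3, -352.9, 27.0]
orientation: [3.142, 0.0, 0.0]
ft_force: [-0.1, 0.0, 3.6]
width: 46.8
```

Call:
play_rows(plan="3 0 0 -1 0 0 0; 3 0 0 -2 0 0 0; 3 0 0 -3 0 0 0; 3 0 0 -4 0 0 0; 3 0 0 -4 0 0 0; 3 0 0 -2.5 0 0 0; 3 0 0 -1 0 0 0; 3 0 0 0 0 0 0")

```text
t: 34.78
ee_pos: [399.3, -352.8, 202.1]
orientation: [3.141, 0.0, 0.001]
ft_force: [0.6, 0.4, -1.6]
width: 46.7
```

Call:
play_rows(plan="3 0.4 -1.5 0 0 0 0; 3 0.8 -2.5 0 0 0 0; 3 0.95 -3 0 0 0 0; 3 0.95 -3 0 0 0 0; 3 0.95 -3 0 0 0 0; 3 0.95 -3 0 0 0 0; 3 0.95 -3 0 0 0 0; 3 0.95 -3 0 0 0 0; 3 0.95 -3 0 0 0 0; 3 0.95 -3 0 0 0 0; 3 0.95 -3 0 0 0 0; 3 0.95 -3 0 0 0 0; 3 0.95 -3 0 0 0 0; 3 0.95 -3 0 0 0 0; 3 0.95 -3 0 0 0 0; 3 0.95 -3 0 0 0 0; 3 0.8 -2.5 0 0 0 0; 3 0.5 -1.5 0 0 0 0; 3 0 -0.6 0 0 0 0; 3 0 0 0 0 0 0")

```text
t: 37.28
ee_pos: [556.6, 153.1, 201.4]
orientation: [3.141, 0.001, -0.002]
ft_force: [0.0, -0.0, -1.5]
width: 46.5
```

```bash
python3 look.py scene c10 130 110 460 310
```

```text
37.275 [556.6 153.1 201.4] [ 0.  -0.  -1.5] 46.54824923070146
top blue 153 xy 575.9 -153.2 r 18.4 z 138.7
top red hidden
top yellow hidden
scene blue 125 xy 575.8 -153.8 r 18.4 z 137.8
scene red 68 xy 555.1 149.7 r 18.1 z 258.4
scene yellow 73 xy 400.7 301.6 r 18.7 z 121.2
```

View pics/c10.png

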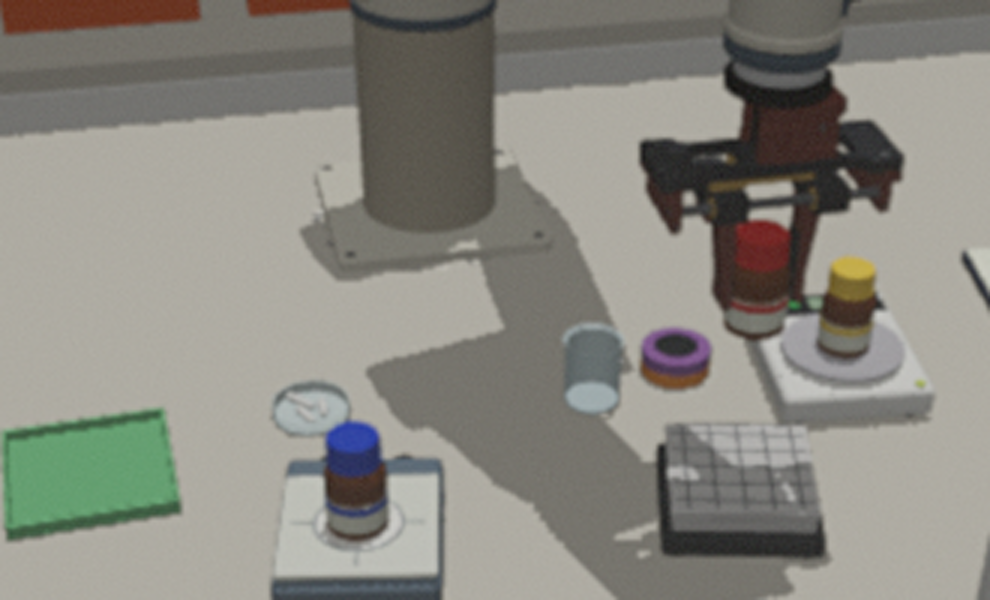

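Red is upright over the cooler, within 2–3 mm of target. Lowering with a small correction.

Call:
play_rows(plan="3 0.1 -0.1 1 0 0 0; 3 0 0 2.5 0 0 0; 3 0 0 3 0 0 0; 3 0 0 2.8 0 0 0; 3 0 0 1.7 0 0 0; 3 0 0 1 0 0 0; 3 0 0 0.6 0 0 0; 3 0 0 0.3 0 0 0; 3 0 0 0.1 0 0 0; 3 0 0 0 0 0 0; 3 0 0 0 0 0 0")

```text
t: 38.75
ee_pos: [558.4, 154.3, 72.2]
orientation: [-3.141, -0.0, -0.001]
ft_force: [0.4, 0.5, -1.8]
width: 46.3
```

Call:
play_rows(plan="3 0 0 0.07 0 0 0; 3 0 0 0.05 0 0 0; 3 0 0 0 0 0 0; 3 0 0 0 0 0 0")

```text
t: 39.25
ee_pos: [558.2, 154.2, 70.7]
orientation: [-3.142, -0.0, 0.0]
ft_force: [-0.3, 0.2, -1.3]
width: 46.3
```

Call:
play_rows(plan="3 0 0 0.06 0 0 0; 3 0 0 0.05 0 0 0; 3 0 0 0.05 0 0 0; 3 0 0 0 0 0 0; 3 0 0 0 0 0 0")

```text
t: 39.88
ee_pos: [558.2, 154.2, 69.1]
orientation: [3.142, 0.0, 0.0]
ft_force: [-0.2, -0.2, -0.8]
width: 47.0
```

Call:
play_rows(plan="3 0 0 0.05 0 0 0; 3 0 0 0.03 0 0 0; 3 0 0 0 0 0 0; 3 0 0 0 0 0 0")

```text
t: 40.38
ee_pos: [558.2, 154.2, 68.9]
orientation: [-3.142, -0.0, -0.0]
ft_force: [-1.3, -0.7, 6.0]
width: 46.7
```

Call:
play_rows(plan="5.5 0 0 0 0 0 0; 7 0 0 0 0 0 0; 8.78 0 0 0 0 0 0; 8.78 0 0 0 0 0 0; 8.78 0 0 -1.5 0 0 0; 8.78 0 0 -4 0 0 0; 8.78 0 0 -5 0 0 0; 8.78 0 0 -3 0 0 0; 8.78 0 0 -1 0 0 0; 8.78 -1 2.5 0 0 0 0")

```text
t: 41.62
ee_pos: [548.8, 130.0, 214.2]
orientation: [-3.141, -0.003, -0.003]
ft_force: [1.0, -0.1, 0.1]
width: 87.6
```

Call:
play_rows(plan="8.78 -1.4 5 0 0 0 0; 8.78 -1.4 5 0 0 0 0; 8.78 -1.4 5 0 0 0 0; 8.78 -1.4 5 0 0 0 0; 8.78 -1.4 5 0 0 0 0; 8.78 -1.4 5 0 0 0 0; 8.78 -1.4 5 0 0 0 0; 8.78 -1.4 5 0 0 0 0; 8.78 -1.4 5 0 0 0 0; 8.78 -1.4 5 0 0 0 0; 8.78 -1.4 5 0 0 0 0; 8.78 -1 2.5 0 0 0 0; 8.78 0 0 0 0 0 0; 8.78 0 0 0 0 0 0")

```text
t: 43.38
ee_pos: [384.1, -444.7, 212.6]
orientation: [-3.14, -0.0, 0.001]
ft_force: [0.2, 0.4, -0.1]
width: 87.6
```

```bash
python3 look.py scene c11 130 100 396 300; python3 - <<'E'
from workcell import *; from h import *
im=get_image("top"); a=np.load("pics/top0.npy",allow_pickle=True).item()
cv2.imwrite("pics/f.png",im["pixels"][:,:,::-1])
for n,(x,y) in dict(beaker=(298,319),rack=(480,168),timer=(188,175)).items():
    s=np.s_[y-35:y+35,x-35:x+35]; print(n,"mean diff",cv2.absdiff(im["pixels"][s],a["pixels"][s]).mean().round(2))
E
```

```text
43.375 [ 384.1 -444.7  212.6] [ 0.2  0.4 -0.1] 87.6073300544007
top blue 145 xy 576.2 -153.7 r 18.3 z 138.8
top red 158 xy 556.5 152.1 r 19.1 z 127.1
top yellow 165 xy 400.4 299.6 r 18.3 z 123.2
scene blue 109 xy 576.4 -153.5 r 18.5 z 138.2
scene red 89 xy 557.6 153.3 r 17.7 z 126.0
scene yellow 49 xy 404.1 298.9 r 18.8 z 122.8
beaker mean diff 1.91
rack mean diff 1.74
timer mean diff 1.86
```

View pics/f.png

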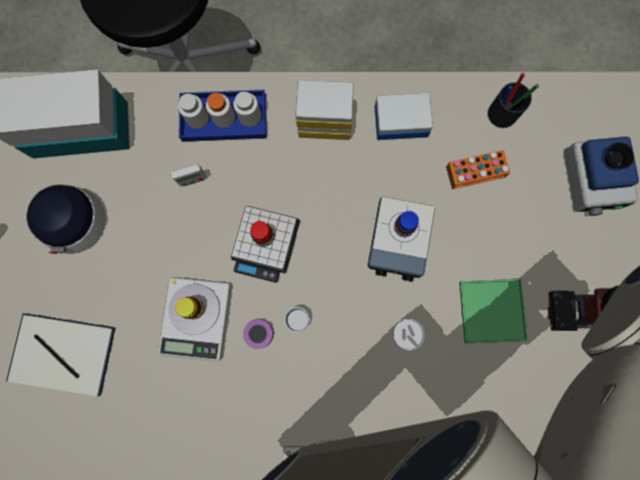

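View pics/c11.png

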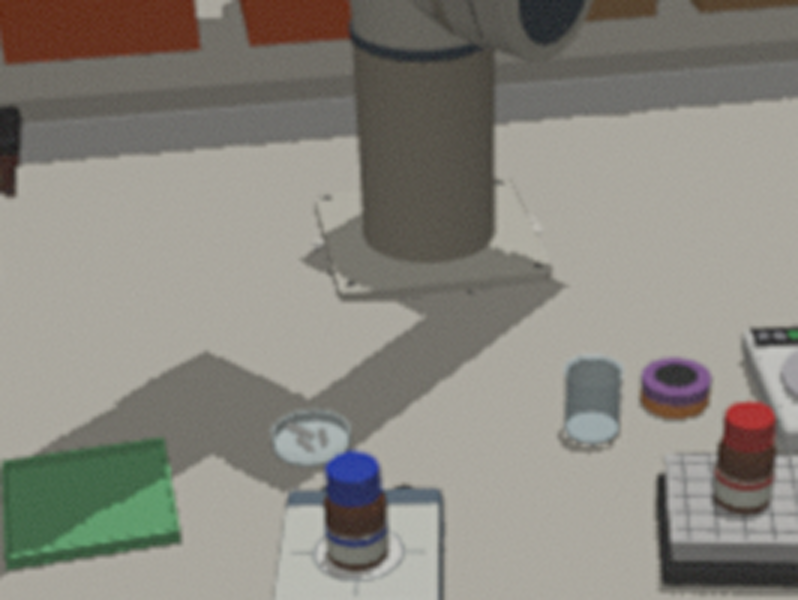

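The top view shows blue on the stirrer (408,222), red on the cooler (262,232) and yellow on the scale (187,307). The tray is empty, and the beaker, rack and timer haven't moved. Handing in.

```bash
python3 -c "
from workcell import *
print(close_job())"
```

```text
the job is handed in; nothing more can be done
None
```

All three bottles are moved on by one station, and I handed the job in after about 43 s of the allowed 128 s. I parked red on the drip tray, then moved blue to the stirrer, yellow to the scale pan, and finally red to the cooling plate. I lowered each bottle until the wrist force showed contact (6–9 N) before letting go.

**Final positions:** all three bottles stand upright with their cap tops at the right height. Blue is about 1 mm from the middle of its plate, red about 1 mm and yellow about 2.5 mm. The gripper is clear, the tray is empty, and the beaker, rack and timer look unchanged against the first picture.

**Checks that disagreed:**
- **Camera offset:** the two cameras differed by about 6 mm in x and 5 mm in y. I settled on the midpoint because the fingertips seen by the scene camera supported it; the positions above use that correction.
- **Yellow bottle:** even after the correction, the last scene reading put yellow about 4 mm further in x than the top view did.
- **Red bottle:** it went undetected once because it was in the arm's shadow. A picture showed it standing upright before I gripped it.

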